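# Pack the blue carton and close the shipping box

## Robot

A 6-joint arm with a two-finger parallel gripper is mounted at the origin on a cart in front of the work surface, level with it; the furniture and walls round the work are solid. World frame = base frame: x ahead of the robot, y to its left, z up, the work surface at z = 0. Lengths are in m, angles in rad, forces in N, time in s.
With the tool pointing down it reaches from about 0.325 to 0.85 m from the base axis. Payload 4.4 kg.
Tool frame: the origin (TCP) lies midway between the tips of the shut fingers; the grasp point (between the pads) lies 19 mm behind it; z points along the fingers, y is the line along which they close (so a half turn about z gives the same grasp; the last joint's range is limited). The gripper opens to 94 mm and grips with 3 to 60 N. Pads are 16 mm wide; open, the fingers measure 119 mm over their backs; the gripper's body (75 mm by 177 mm) begins 78 mm behind the grasp point.
Start: joints at [1.165, 0.207, 1.542, -0, 1.393, -0.15], TCP at [0.145, 0.556, 0.205] pointing down, gripper open.
Joint ranges: [-2.73, 2.73], [-0.86, 2.22], [0.23, 2.46], [-1.11, 4.25], [0.08, 2.63], [-2.82, 2.82]. Speed limits (rad/s): [2.79, 2.79, 3.14, 3.14, 3.14, 3.14].

## Interface

Orientations are given as a rotation vector (axis times angle).
In Python, from bench import r gives the robot as it stands. The module is installed in compiled form; this text tells all that it offers.
- The arm moves only by the shell command python3 -m creep 'ROWS'. ROWS is JSON, a list of rows, each a list of 7 numbers: the turn, a rotation vector about the world's x, y, z in rad, then the shift along the world's x, y, z in cm, then the opening, from 0 (shut) to 1 (fully open). A call has 1 to 10 rows; each row shifts and turns the commanded pose from where the row before left it; what a row does not reach is not made up. A row lasts 1/10 s, in which the tool goes at most 50 mm and 8.59 degrees, less where a joint would pass 70% of its speed; a pose out of reach is approached as far as the arm can. A call is refused whole if a number of a shift passes 5 or a number of a turn 0.15, either way. A call with a gripper value outside its range is refused whole. The fingers move at their own pace and stop on an object; the grip force is fixed at half the most. Time passes only in rows, so rows that do not move let the fingers close. It gives the time, the measured TCP pose, the force, the opening and the grip force at its end, in the units of the state.
- r.get_obs(): the state, without advancing time (a new reading comes with each control period).
- r.grab_frame(name): name is "scene" or "side" or "wrist"; returns (picture, depth): 420x560x3 uint8, red, green, blue; 420x560 float32, m along the optical axis (not along the pixel's ray), 0 where there is no reading.
- r.camera_params(name): a dict with "mtx" (3x3 intrinsics, pixels), "k1" (the pictures are not rectified: a ray, as slopes to the right and down, at radius r is drawn at 1 + k1 r^2 times it, then the intrinsics apply), "eye" and "attitude" of the camera in the world; the wrist camera has in their place "tool_from_camera" (4x4, takes a point from camera to tool coordinates, whose origin is the TCP and whose axes are the flange's). Camera axes: x right, y down, z forward; pixel columns grow to the right and rows downward; lengths in m; the calibration is good to about 2 mm. A picture is of the moment at which its call begins: read the wrist's pose just before it. camera_params takes no time and is no camera call.
- r.close_job(): hands the job in; it is judged then, once.
The state is a dict: "t": time; "joints": joint angles; "joint_velocities": joint speeds; "tau": joint torques, N m; "position": TCP position; "orientation": TCP orientation; "wrist_force": force on the tool from outside, world axes, zero at the start; "ft_torque": the same for the moment, N m; "grip_width": opening from 0.0 (shut) to 1.0 (fully open); "grip_force": force on a finger pad.
Only numpy, scipy, OpenCV 4.12 (cv2) and the standard library are available. Lean on these libraries where they do the work, as an engineer would, in place of code of your own. Each camera call takes 0.05 s, during which the arm holds its last target. There are 200 camera calls.

## Task

Pack the blue carton that stands out on the worktop beside the open shipping box (not the one by the back wall): stand it right way up on the floor of the box, setting it down gently rather than dropping it. Then close the box by folding its flaps down flat: first both short end flaps, then both long side flaps over them. Leave the other things on the worktop where they are.

Things in the scene. Friction and masses are not known exactly. Their poses are not given: they have to be found in the camera images.
- shipping_box: open brown cardboard shipping box, 110 mm (its x) by 190 mm (its y) and 62 mm high, walls and floor 4 mm, held between low blue corner stops on a plywood board of 150 x 230 x 8 mm; it cannot move. Origin: centre of the board's underside, on the worktop; z up; the rim is at z = 70 mm. Four hinged flaps are on the rim: two end flaps on the short sides, two side flaps on the long sides.
- box_floor (a point): centre of the box's inner floor (z = 12 mm in the box frame), axes as the box; the free floor is 102 mm (x) by 182 mm (y).
- end_flap_left (a joint): angle of the end flap on the box's +y short side (104 mm wide, 3 mm thick; hinge parallel to the box's x, at y = +93 mm, z = 71.5 mm of the box). 0 = folded flat over the box mouth, 1.57 = standing straight up, more = leaning outward (at most 2.4). It stays wherever it is left (hinge friction about 0.025 N m, no spring); a push of about 1 N near its edge folds it.
- end_flap_left_edge (a point): middle of the free edge of the end flap on the box's +y short side (104 mm wide, 3 mm thick; hinge parallel to the box's x, at y = +93 mm, z = 71.5 mm of the box); the flap reaches 62 mm from its hinge.
- end_flap_right (a joint): angle of the end flap on the box's -y short side (104 mm wide, 3 mm thick; hinge parallel to the box's x, at y = -93 mm, z = 71.5 mm of the box). 0 = folded flat over the box mouth, 1.57 = standing straight up, more = leaning outward (at most 2.4). It stays wherever it is left (hinge friction about 0.025 N m, no spring); a push of about 1 N near its edge folds it.
- end_flap_right_edge (a point): middle of the free edge of the end flap on the box's -y short side (104 mm wide, 3 mm thick; hinge parallel to the box's x, at y = -93 mm, z = 71.5 mm of the box); the flap reaches 62 mm from its hinge.
- side_flap_near (a joint): angle of the side flap on the box's -x long side, nearest the robot (190 mm wide, 3 mm thick; hinge parallel to the box's y, at x = -54 mm, z = 75 mm of the box). 0 = folded flat over the box mouth, 1.57 = standing straight up, more = leaning outward (at most 2.4). It stays wherever it is left (hinge friction about 0.025 N m, no spring); a push of about 1 N near its edge folds it.
- side_flap_near_edge (a point): middle of the free edge of the side flap on the box's -x long side, nearest the robot (190 mm wide, 3 mm thick; hinge parallel to the box's y, at x = -54 mm, z = 75 mm of the box); the flap reaches 54 mm from its hinge.
- side_flap_far (a joint): angle of the side flap on the box's +x long side, away from the robot (190 mm wide, 3 mm thick; hinge parallel to the box's y, at x = +54 mm, z = 75 mm of the box). 0 = folded flat over the box mouth, 1.57 = standing straight up, more = leaning outward (at most 2.4). It stays wherever it is left (hinge friction about 0.025 N m, no spring); a push of about 1 N near its edge folds it.
- side_flap_far_edge (a point): middle of the free edge of the side flap on the box's +x long side, away from the robot (190 mm wide, 3 mm thick; hinge parallel to the box's y, at x = +54 mm, z = 75 mm of the box); the flap reaches 54 mm from its hinge.
- blue_carton: closed blue carton of fixings, the thing to pack, out on the open worktop to the left or right of the box (a like one far back by the wall is fixed scenery): 51 mm (its x, the side to grasp across) by 62 mm (y) by 50 mm high, 0.11 to 0.23 kg. Origin: centre of its underside, z up.
- red_carton: closed red carton of fixings, 56 x 78 x 42 mm; a bystander. It and the blue carton stand one to each side of the box. Origin: centre of its underside.
- white_carton: closed off-white carton, 51 x 70 x 36 mm, at the right; a bystander. Origin: centre of its underside.
- parts_tin: round open tin of screws, 70 mm across, 34 mm high, at the left rear; a bystander. Origin: centre of its underside.
- tape_roll: cream roll of tape, 90 mm across, 25 mm high, lying at the right rear; a bystander. Origin: centre of its underside.
Things that resemble listed ones, but are neither listed nor needed, are in the scene too. There is more than one size of the blue_carton; the one meant has the size given above.

How it is judged:
By the outcome, as a careful person would: the job done as asked, in the order asked, and still so for the second after the job is handed in, with the robot touching nothing.
It also fails if it takes over 62 s, if anything falls off the work surface, if the arm or the gripper's body presses on something with over 40 N, if the wrist force passes 120 N, or if a joint passes its speed limit or range.

## Working session

There is one attempt and no reset: what is moved stays moved. The work goes in short steps, Python scripts to look and compute and a shell command to move; the robot and the scene stay as the last step left them, time stands still between calls to the robot, and variables do not carry over. Pictures are saved under pics/ and viewed, at most 10 in all, crops included, and the job is handed in when it is done.

```bash
mkdir -p pics
cat > h.py <<'E'
import numpy as np, cv2
from bench import r
from scipy.spatial.transform import Rotation as R
def cam(name):
    p=r.camera_params(name); 
    if 'eye' in p:
        A=np.array(p['attitude'],float)
        A=A if A.shape==(3,3) else R.from_rotvec(A).as_matrix() if A.size==3 else R.from_quat(A).as_matrix()
        return p,A,np.array(p['eye'])
    o=r.get_obs(); T=np.array(p['tool_from_camera']); Rt=R.from_rotvec(o['orientation']).as_matrix()
    return p,Rt@T[:3,:3],Rt@T[:3,3]+np.array(o['position'])
def cloud(name,c,d):
    p,A,e=c; h,w=d.shape; K=np.array(p['mtx']); k=p['k1']
    v,u=np.mgrid[:h,:w]
    pts=np.stack([u,v],-1).reshape(-1,1,2).astype(float)
    n=cv2.undistortPoints(pts,K,np.array([k,0,0,0.])).reshape(h,w,2)
    P=np.dstack([n[...,0]*d,n[...,1]*d,d])
    W=P@A.T+e; W[d==0]=np.nan
    return W
def shot(name):
    c=cam(name); im,d=r.grab_frame(name); return im,d,cloud(name,c,d),c
def save(fn,im): cv2.imwrite('pics/'+fn,im[...,::-1])
E
python3 - <<'E'
from h import *
for n in ('scene','side','wrist'):
    p=r.camera_params(n); print(n,p)
    im,d,W,c=shot(n); np.savez('pics/'+n+'0.npz',im=im,d=d,W=W)
    save(n+'0.png',im)
print(r.get_obs())
E
```

```text
scene {'mtx': array([[421.94284675,   0.        , 273.75727198],
       [  0.        , 421.94284675, 209.44405188],
       [  0.        ,   0.        ,   1.        ]]), 'k1': -0.028592426223858543, 'eye': array([-0.4507606 , -0.69181182,  0.8750411 ]), 'attitude': array([-1.93411169,  1.08361917, -0.5844427 ])}
side {'mtx': array([[415.09962443,   0.        , 277.27606089],
       [  0.        , 415.09962443, 222.64324946],
       [  0.        ,   0.        ,   1.        ]]), 'k1': -0.022193221638430034, 'eye': array([0.23207832, 0.89467851, 1.01941546]), 'attitude': array([-0.4071925 ,  2.75004594, -1.17995767])}
wrist {'mtx': array([[353.21045576,   0.        , 283.9403288 ],
       [  0.        , 353.21045576, 210.77796949],
       [  0.        ,   0.        ,   1.        ]]), 'k1': -0.0791445031493267, 'tool_from_camera': array([[-1.65256363e-04, -9.62614006e-01, -2.70876813e-01,
         7.89048681e-02],
       [ 9.99999977e-01, -1.23020011e-04, -1.72903591e-04,
         2.51621228e-04],
       [ 1.33116150e-04, -2.70876836e-01,  9.62614005e-01,
        -1.80118902e-01],
       [ 0.00000000e+00,  0.00000000e+00,  0.00000000e+00,
         1.00000000e+00]])}
{'t': 0.15, 'joints': array([ 1.16451480e+00,  2.07218199e-01,  1.54262574e+00, -1.61066169e-05,
        1.39351038e+00, -1.50490701e-01]), 'joint_velocities': array([ 0.00173411, -0.00302295, -0.00613276,  0.00112597,  0.00015835,
        0.00081419]), 'tau': array([-2.68675412e-04, -3.71311927e+01, -2.81814766e+01,  6.97819632e-02,
        3.27458954e-02, -9.55440169e-05]), 'position': array([0.14523951, 0.55570135, 0.20456102]), 'orientation': array([-4.00636411e-01, -3.11546818e+00,  2.66713274e-03]), 'wrist_force': array([ 0.02403941, -0.46778668,  0.05011975]), 'ft_torque': array([ 0.05202446, -0.02652076,  0.00965928]), 'grip_force': 0.0, 'grip_width': 0.9980048929254811}
```

View pics/scene0.png

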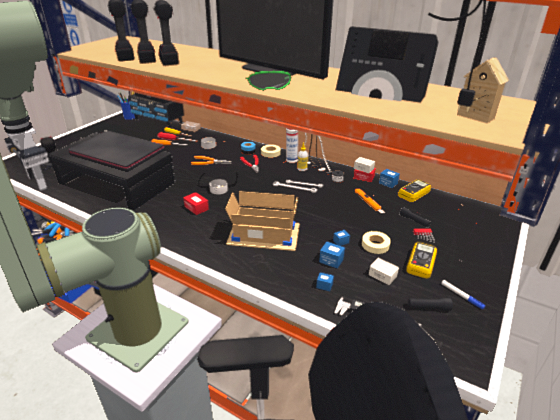

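View pics/side0.png

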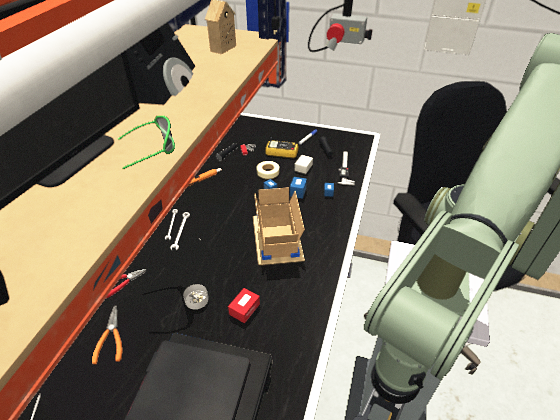

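In the scene view the open box is at (264,222), red carton (196,203), white carton (383,271) and tape (376,242). There are blue cartons at (332,254), (341,238), (325,281) and, by the back wall, (389,178). The side view shows the same blue ones at (299,186), (270,184) and (329,190). I'll measure their sizes next.

Run:
```python
from h import *
for n in ('scene','side'):
    z=np.load(f'pics/{n}0.npz'); im,W=z['im'],z['W']
    hsv=cv2.cvtColor(im,cv2.COLOR_RGB2HSV)
    for nm,m in (('blue',(hsv[...,0]>95)&(hsv[...,0]<120)&(hsv[...,1]>120)&(hsv[...,2]>60)),('red',((hsv[...,0]<6)|(hsv[...,0]>174))&(hsv[...,1]>150)&(hsv[...,2]>90))):
        m=cv2.morphologyEx(m.astype(np.uint8),cv2.MORPH_CLOSE,np.ones((5,5)))
        N,L,S,C=cv2.connectedComponentsWithStats(m)
        for i in range(1,N):
            if S[i,4]<60: continue
            q=W[(L==i)]; q=q[~np.isnan(q[:,0])]
            if len(q)<20 or not(.2<q[:,0].mean()<.95): continue
            zt=np.percentile(q[:,2],95); t=q[q[:,2]>zt-.006]
            rc=cv2.minAreaRect((t[:,:2]*1000).astype(np.float32))
            print(n,nm,C[i].round(),S[i,4],'mean',q.mean(0).round(3),'ztop',zt.round(3),'rect',np.round(rc[0]),np.round(rc[1]),round(rc[2]))
    # box: brown points
    m=(hsv[...,0]>8)&(hsv[...,0]<24)&(hsv[...,1]>60)
    q=W[m]; q=q[(q[:,0]>.3)&(q[:,0]<.75)&(abs(q[:,1])<.3)&(q[:,2]>0)&(q[:,2]<.16)]
    print('box',np.percentile(q,[1,50,99],axis=0).round(3).tolist())
a=cv2.resize(np.load('pics/scene0.npz')['im'][160:310,210:410],None,fx=4,fy=4,interpolation=cv2.INTER_CUBIC)
save('crop1.png',a)
```

```text
scene blue [ 51. 229.] 143 mean [ 0.387  1.084 -0.332] ztop -0.313 rect [ 413. 1070.] [55. 31.] 57
scene blue [334. 249.] 676 mean [ 0.547 -0.312  0.028] ztop 0.05 rect [ 520. -313.] [53. 64.] 2
scene blue [324. 281.] 256 mean [ 0.403 -0.346  0.022] ztop 0.034 rect [ 407. -344.] [37. 42.] 14
scene blue [ 76. 292.] 265 mean [ 0.34   0.957 -0.65 ] ztop -0.561 rect [359. 826.] [ 9. 72.] 5
scene blue [476. 302.] 103 mean [ 0.56  -0.744  0.008] ztop 0.014 rect [ 559. -743.] [45. 13.] 66
scene red [167. 136.] 107 mean [0.943 0.786 0.017] ztop 0.029 rect [945. 781.] [36. 90.] 4
scene red [196. 203.] 401 mean [0.526 0.242 0.028] ztop 0.043 rect [531. 251.] [83. 57.] 74
scene red [421. 231.] 103 mean [ 0.819 -0.519  0.01 ] ztop 0.016 rect [ 815. -524.] [28. 56.] 42
box [[0.424, -0.169, 0.001], [0.502, -0.055, 0.076], [0.645, 0.063, 0.128]]
side blue [287.  20.] 90 mean [ 0.783 -1.046  0.388] ztop 0.509 rect [ 721. -817.] [ 0. 12.] 16
side blue [297. 187.] 238 mean [ 0.522 -0.297  0.042] ztop 0.056 rect [ 522. -253.] [ 49. 183.] 1
side blue [270. 184.] 101 mean [ 0.632 -0.296  0.032] ztop 0.03
[... 519 characters left out ...]
156.] 384 mean [0.731 0.044 0.367] ztop 0.385 rect [731.  40.] [250.   4.] 90
side red [146. 223.] 141 mean [0.731 0.319 0.358] ztop 0.382 rect [732. 329.] [ 3. 31.] 2
side red [124. 248.] 259 mean [0.732 0.408 0.366] ztop 0.385 rect [731. 418.] [ 3. 76.] 0
side red [ 86. 297.] 666 mean [0.731 0.542 0.367] ztop 0.386 rect [729. 551.] [151.   8.] 89
side red [119. 285.] 155 mean [0.91  0.303 0.042] ztop 0.317 rect [730. 473.] [ 2. 65.] 0
side red [244. 305.] 612 mean [0.532 0.259 0.035] ztop 0.047 rect [535. 251.] [81. 57.] 76
side red [ 26. 375.] 856 mean [0.73  0.71  0.365] ztop 0.388 rect [730. 707.] [104.   5.] 90
box [[0.427, -0.234, 0.001], [0.528, -0.076, 0.052], [0.671, 0.102, 0.133]]
```

View pics/crop1.png

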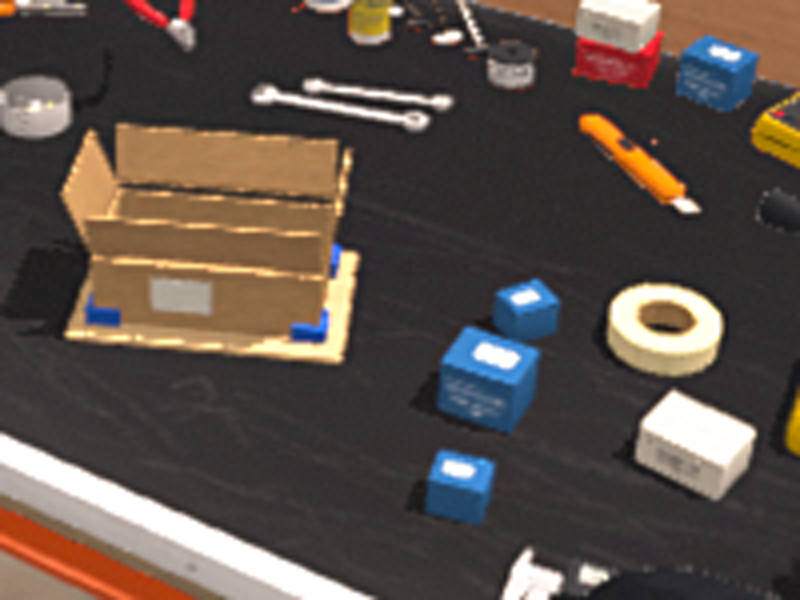

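Candidates:
- (332,254): measures about 53×64 mm, 50 mm high, at (0.520,-0.313). It fits 51×62×50 and stands right of the box, so this is the one.
- (341,238) and (325,281): only about 37×42×35 mm, so too small.
- (389,178): by the back wall, so scenery.

The crop confirms this. I'll move across and look with the wrist camera on the way.

```bash
python3 -m creep '[[0,0,-0.07,3,-3.5,0.5,1],[0,0,-0.07,3,-3.5,0.5,1],[0,0,-0.07,3,-3.5,0.5,1],[0,0,-0.07,3,-3.5,0.5,1],[0,0,-0.07,3,-3.5,0.5,1],[0,0,-0.07,3,-3.5,0.5,1],[0,0,-0.07,3,-3.5,0.5,1],[0,0,-0.07,3,-3.5,0.5,1],[0,0,-0.07,3,-3.5,0.5,1],[0,0,-0.07,3,-3.5,0.5,1]]'; python3 -m creep '[[0,0,-0.06,0.5,-4.5,1.5,1],[0,0,-0.06,0.5,-4.5,1.5,1],[0,0,-0.06,0.5,-4.5,1.5,1],[0,0,-0.06,0.5,-4.5,1.5,1],[0,0,-0.06,0.5,-4.5,1.5,1],[0,0,-0.06,0,-4.5,0,1],[0,0,-0.06,0,0,0,1]]'
python3 - <<'E'
from h import *
im,d,W,c=shot('wrist'); np.savez('pics/wrist1.npz',im=im,d=d,W=W); save('wrist1.png',im)
print({k:np.round(v,3) for k,v in r.get_obs().items()})
E
```

```text
t: 1.15
position: [0.4462, 0.2046, 0.2555]
orientation: [-1.449, -2.787, -0.0]
wrist_force: [0.4, 0.8, -0.0]
grip_width: 0.996
grip_force: 0.0
t: 1.85
position: [0.4705, -0.0688, 0.3306]
orientation: [2.006, 2.416, -0.003]
wrist_force: [-0.2, 0.2, -0.1]
grip_width: 0.999
grip_force: 0.0
{'t': np.float64(1.9), 'joints': array([-0.323, -0.082,  1.593, -0.   ,  1.631, -0.508]), 'joint_velocities': array([ 0.057, -0.007,  0.016,  0.019,  0.007, -0.111]), 'tau': array([-1.0770e+00, -2.6376e+01, -3.0312e+01, -1.3600e-01, -1.3000e-02,
        6.8000e-02]), 'position': array([ 0.47 , -0.067,  0.33 ]), 'orientation': array([-2.006e+00, -2.418e+00,  1.000e-03]), 'wrist_force': array([-0.172,  0.5  ,  0.403]), 'ft_torque': array([-0.086,  0.074, -0.013]), 'grip_force': np.float64(0.0), 'grip_width': np.float64(1.0)}
```

View pics/wrist1.png

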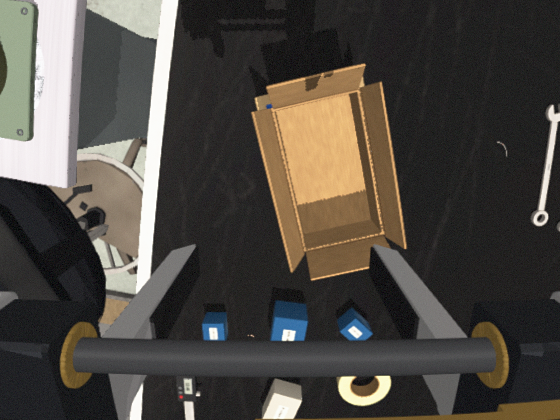

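The wrist view shows the box with its mouth at about (320,170), the target carton at (289,325) and the small ones at (215,325) and (355,326). All four flaps are up and leaning slightly outward. Next I'll fit the box pose and flap angles.

```bash
cat > boxfit.py <<'E'
from h import *
from scipy.optimize import minimize
def fit(Ws):
    P=np.vstack([W.reshape(-1,3) for W in Ws]); P=P[~np.isnan(P[:,0])]
    P=P[(P[:,0]>.38)&(P[:,0]<.72)&(abs(P[:,1]+.06)<.2)]
    b=P[(P[:,2]>.003)&(P[:,2]<.0135)]
    w=P[(P[:,2]>.025)&(P[:,2]<.065)]
    return P,b,w
def loc(P,p):
    c,s=np.cos(p[2]),np.sin(p[2]); q=P[:,:2]-p[:2]
    return np.c_[q@[c,s],q@[-s,c],P[:,2]]
def wallres(p,w):
    L=loc(w,p); ax,ay=abs(L[:,0]),abs(L[:,1])
    d=np.minimum.reduce([np.hypot(abs(ax-55),np.maximum(ay-95,0)) if 0 else np.hypot(ax-.055,np.maximum(ay-.095,0)),np.hypot(ay-.095,np.maximum(ax-.055,0)),np.hypot(ax-.051,np.maximum(ay-.091,0)),np.hypot(ay-.091,np.maximum(ax-.051,0))])
    return np.minimum(d,.015).mean()
def solve(w):
    best=None
    for th in np.arange(-.4,.41,.1):
        m=(w[:,:2].min(0)+w[:,:2].max(0))/2
        s=minimize(wallres,[m[0],m[1],th],args=(w,),method='Nelder-Mead',options=dict(xatol=1e-5,fatol=1e-7,maxiter=800,initial_simplex=[[m[0],m[1],th],[m[0]+.02,m[1],th],[m[0],m[1]+.02,th],[m[0],m[1],th+.08]]))
        if best is None or s.fun<best.fun: best=s
    return best
def flaps(P,p):
    L=loc(P,p); L=L[L[:,2]>.078]; out={}
    for n,k,sg,h,hz,other in (('near',0,-1,.054,.075,1),('far',0,1,.054,.075,1),('left',1,1,.093,.0715,0),('right',1,-1,.093,.0715,0)):
        u=h-sg*L[:,k]  # inward distance from hinge
        v=L[:,2]-hz; rr=np.hypot(u,v); lim=.075 if other else .042
        m=(abs(L[:,other])<lim)&(rr>.02)&(rr<.066)&(u<.045)
        if m.sum()>5:
            a=np.arctan2(v[m],u[m]); out[n]=(np.round(np.percentile(a,[20,50,80]),2).tolist(),int(m.sum()))
    return out
E
python3 - <<'E'
from boxfit import *
Z={n:np.load(f'pics/{n}.npz')['W'] for n in ('scene0','side0','wrist1')}
for k in (['scene0'],['side0'],['wrist1'],list(Z)):
    P,b,w=fit([Z[i] for i in k]); w=w[(w[:,1]>-.2)]
    s=solve(w); print(k,s.x.round(4),round(s.fun*1000,2),len(w)); print(flaps(P,s.x))
    f=loc(P,s.x); f=f[(abs(f[:,0])<.04)&(abs(f[:,1])<.08)&(f[:,2]<.03)]; print('floor z',np.median(f[:,2]).round(4) if len(f) else None)
# carton
for n in Z:
    z=np.load(f'pics/{n}.npz'); im,W=z['im'],z['W']
    m=(np.hypot(W[...,0]-.522,W[...,1]+.312)<.055)
    m&=(W[...,2]>.03)&(W[...,2]<.07)
    q=W[m]; zt=np.percentile(q[:,2],90); t=q[abs(q[:,2]-zt)<.005]
    print(n,'top z',np.median(t[:,2]).round(4),cv2.minAreaRect((t[:,:2]*1000).astype(np.float32)),len(t))
E
```

```text
['scene0'] [ 0.526  -0.0602  0.413 ] 1.16 893
{'near': ([1.89, 1.92, 1.96], 299), 'far': ([1.72, 1.79, 1.85], 402), 'left': ([1.98, 2.0, 2.04], 128), 'right': ([1.64, 1.69, 1.72], 32)}
floor z -0.6877
['side0'] [ 0.5281 -0.0557  0.4128] 1.19 614
{'near': ([1.83, 1.86, 1.89], 199), 'far': ([1.71, 1.73, 1.76], 79), 'left': ([1.9, 1.93, 1.95], 173), 'right': ([1.72, 1.77, 1.82], 291)}
floor z 0.0143
['wrist1'] [ 0.527  -0.0546  0.4101] 0.26 1666
{'near': ([1.87, 1.89, 1.9], 1788), 'far': ([1.71, 1.73, 1.74], 1962), 'left': ([1.87, 1.89, 1.91], 1481), 'right': ([1.73, 1.75, 1.76], 1289)}
floor z 0.013
['scene0', 'side0', 'wrist1'] [ 0.5234 -0.0561  0.4103] 0.88 3173
{'near': ([1.75, 1.8, 1.84], 2255), 'far': ([1.8, 1.82, 1.85], 2484), 'left': ([1.87, 1.89, 1.91], 1776), 'right': ([1.73, 1.75, 1.77], 1683)}
floor z 0.013
scene0 top z 0.0483 ((520.052001953125, -313.6319274902344), (52.42224884033203, 62.15031814575195), 1.1692415475845337) 208
side0 top z 0.0531 ((523.4274291992188, -311.4337463378906), (49.19027328491211, 65.63111877441406), 1.7042255401611328) 131
wrist1 top z 0.0511 ((521.8653564453125, -301.0875244140625), (49.2827262878418, 43.813724517822266), 2.295597553253174) 772
```

Box at (0.527,-0.055), yaw 0.411 rad, floor z 0.013. Carton at (0.521,-0.312), yaw 0.026, top z about 0.050 in all three views. These agree with the given sizes. Approaching.

```bash
python3 -m creep '[[0,0,-0.027,0.85,-4.1,-2,1],[0,0,-0.027,0.85,-4.1,-2,1],[0,0,-0.027,0.85,-4.1,-2,1],[0,0,-0.027,0.85,-4.1,-2,1],[0,0,-0.027,0.85,-4.1,-2,1],[0,0,-0.027,0.85,-4.1,-2,1],[0,0,0,0,0,-4,1],[0,0,0,0,0,-4,1],[0,0,0,0,0,-2,1],[0,0,0,0,0,0,1]]'
python3 - <<'E'
from h import *
o=r.get_obs(); A=R.from_rotvec(o['orientation']).as_matrix(); print(np.arctan2(A[1,1],A[0,1]),A[:,2])
im,d,W,c=shot('wrist'); save('wrist2.png',im)
m=(np.hypot(W[...,0]-.522,W[...,1]+.312)<.055)&(W[...,2]>.04)&(W[...,2]<.065)
q=W[m]; print(np.median(q[:,2]),cv2.minAreaRect((q[:,:2]*1000).astype(np.float32)),len(q))
E
```

```text
t: 2.9
position: [0.5187, -0.3067, 0.1055]
orientation: [-2.176, -2.252, 0.001]
wrist_force: [-0.2, -0.0, 0.2]
grip_width: 0.999
grip_force: 0.0
0.034607067860357464 [-0.00773622  0.00644393 -0.99994931]
0.05087946279031576 ((521.6701049804688, -311.40570068359375), (50.59158706665039, 61.90994644165039), 2.1631829738616943) 6052
```

The wrist view from above gives the carton at (0.5217,-0.3114), 50.6×61.9, yaw 0.038, top 0.051. Descend and grip.

```bash
python3 -m creep '[[0,0,0,0.3,-0.4,-3,1],[0,0,0,0,0,-3,1],[0,0,0,0,0,-2.5,1],[0,0,0,0,0,0,1],[0,0,0,0,0,0,0.3],[0,0,0,0,0,0,0.3],[0,0,0,0,0,0,0.3],[0,0,0,0,0,0,0.3],[0,0,0,0,0,0,0.3],[0,0,0,0,0,0,0.3]]'
```

```text
t: 3.95
position: [0.5243, -0.3138, 0.0258]
orientation: [-2.184, -2.258, 0.001]
wrist_force: [0.8, -0.3, 6.8]
grip_width: 0.53
grip_force: 30.3
```

```bash
python3 -m creep '[[0,0,0,0,0,2,0.3],[0,0,0,0,0,4.5,0.3],[0,0,-0.1,0,0,4.5,0.3],[0,0,-0.1,0,0,4.5,0.3],[0,0,-0.1,0,0,4,0.3],[0,0,0,0,0,0,0.3],[0,0,0,0,0,0,0.3]]'; python3 -m creep '[[0,0,-0.1,0,3.7,0,0.3],[0,0,-0.1,0,3.7,0,0.3],[0,0,-0.12,0,3.7,0,0.3],[0,0,-0.12,0,3.7,0,0.3],[0,0,-0.12,0.1,3.7,0,0.3],[0,0,-0.12,0.1,3.7,0,0.3],[0,0,-0.12,0.1,3.7,0,0.3],[0,0,-0.1,0,0,0,0.3],[0,0,0,0,0,0,0.3],[0,0,0,0,0,0,0.3]]'
python3 - <<'E'
from boxfit import *
o=r.get_obs(); A=R.from_rotvec(o['orientation']).as_matrix(); print(o['position'],np.arctan2(A[1,1],A[0,1]),A[:,2])
im,d,W,c=shot('wrist'); save('wrist3.png',im); np.savez('pics/wrist3.npz',im=im,d=d,W=W)
im2,d2,W2,c2=shot('scene'); save('scene3.png',im2)
hsv=cv2.cvtColor(im,cv2.COLOR_RGB2HSV); m=(hsv[...,0]>95)&(hsv[...,0]<125)&(hsv[...,1]>100)&(W[...,2]>.1)
q=W[m]; print(len(q),np.percentile(q,[2,50,98],axis=0).round(3).tolist())
E
```

```text
t: 4.65
position: [0.5247, -0.3138, 0.2209]
orientation: [2.495, 1.906, 0.001]
wrist_force: [-0.2, -0.1, -3.1]
grip_width: 0.536
grip_force: 30.0
t: 5.65
position: [0.5261, -0.0545, 0.218]
orientation: [-3.075, -0.633, 0.006]
wrist_force: [-0.3, -0.3, -1.3]
grip_width: 0.528
grip_force: 30.0
[ 0.52608371 -0.05453056  0.21803553] -1.1645244044605214 [-4.38970630e-03  9.62337790e-04 -9.99989902e-01]
11786 [[0.497, -0.081, 0.205], [0.539, -0.048, 0.243], [0.564, -0.022, 0.244]]
```

View pics/wrist3.png

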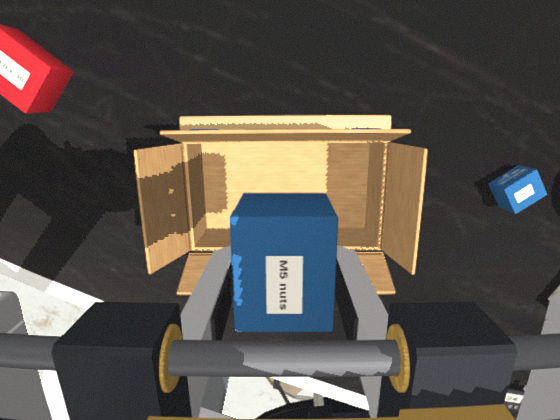

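Carton is held level above the box mouth, "M5 nuts" up, at (285,260), with clearance all round (walls at columns 185–385). Lowering.

```bash
python3 -m creep '[[0,0,0,0.1,0,-4,0.3],[0,0,0,0,0,-4,0.3],[0,0,0,0,0,-4,0.3],[0,0,0,0,0,-3,0.3],[0,0,0,0,0,-1,0.3],[0,0,0,0,0,-0.7,0.3],[0,0,0,0,0,-0.5,0.3],[0,0,0,0,0,0,0.3],[0,0,0,0,0,0,0.3]]'; python3 -m creep '[[0,0,0,0,0,-0.3,0.3],[0,0,0,0,0,0,0.3],[0,0,0,0,0,0,0.3]]'
```

```text
t: 6.65
position: [0.5298, -0.0551, 0.0499]
orientation: [3.076, 0.63, 0.004]
wrist_force: [-0.2, -0.6, -0.8]
grip_width: 0.532
grip_force: 30.0
t: 6.95
position: [0.5286, -0.0547, 0.0457]
orientation: [3.078, 0.63, 0.001]
wrist_force: [0.2, -0.1, -2.3]
grip_width: 0.529
grip_force: 30.0
```

```bash
python3 -m creep '[[0,0,0,0,0,-0.3,0.3],[0,0,0,0,0,-0.2,0.3],[0,0,0,0,0,-0.1,0.3],[0,0,0,0,0,0,0.3],[0,0,0,0,0,0,0.3]]';python3 -m creep '[[0,0,0,0,0,-0.1,0.3],[0,0,0,0,0,0,0.3],[0,0,0,0,0,0,0.3]]'
```

```text
t: 7.45
position: [0.5285, -0.0547, 0.0394]
orientation: [-3.078, -0.63, 0.0]
wrist_force: [-0.0, -0.6, -0.7]
grip_width: 0.53
grip_force: 30.0
t: 7.75
position: [0.5285, -0.0547, 0.0384]
orientation: [-3.078, -0.63, 0.0]
wrist_force: [0.1, -0.4, -1.7]
grip_width: 0.528
grip_force: 30.0
```

```bash
python3 -m creep '[[0,0,0,0,0,-0.1,0.3],[0,0,0,0,0,0,0.3],[0,0,0,0,0,0,0.3]]';python3 -m creep '[[0,0,0,0,0,-0.1,0.3],[0,0,0,0,0,0,0.3],[0,0,0,0,0,0,0.3]]'
```

```text
t: 8.05
position: [0.5287, -0.0548, 0.0378]
orientation: [3.078, 0.63, 0.001]
wrist_force: [-1.2, 0.2, 1.7]
grip_width: 0.527
grip_force: 30.0
t: 8.35
position: [0.5288, -0.0548, 0.0378]
orientation: [3.078, 0.63, 0.0]
wrist_force: [-3.8, 0.7, 8.7]
grip_width: 0.53
grip_force: 30.0
```

Carton has touched the floor. Release and rise.

```bash
python3 -m creep '[[0,0,0,0,0,0.1,0.3],[0,0,0,0,0,0,0.8],[0,0,0,0,0,0,0.8],[0,0,0,0,0,0,0.8],[0,0,0,0,0,1,0.8],[0,0,0,0,0,3,0.8],[0,0,0,0,0,4,0.8],[0,0,0,0,0,4.5,0.8],[0,0,0,0,0,4.5,0.3],[0,0,0,0,0,3,0]]';python3 -m creep '[[0,0,0,0,0,0,0],[0,0,0,0,0,0,0]]'
python3 - <<'E'
from boxfit import *
im,d,W,c=shot('wrist'); save('wrist4.png',im); np.savez('pics/wrist4.npz',im=im,d=d,W=W)
P,b,w=fit([W]); s=solve(w); print(s.x.round(4),s.fun); p=[.527,-.0548,.411]; print(flaps(P,p))
L=loc(P,p); m=(abs(L[:,0])<.045)&(abs(L[:,1])<.07)&(abs(L[:,2]-.062)<.006); q=L[m]; print(np.median(q[:,2]),cv2.minAreaRect((q[:,:2]*1000).astype(np.float32)),len(q))
E
```

```text
t: 9.35
position: [0.5299, -0.055, 0.2422]
orientation: [3.075, 0.629, 0.008]
wrist_force: [0.3, 0.1, 0.2]
grip_width: 0.669
grip_force: 0.0
t: 9.55
position: [0.5288, -0.0548, 0.2384]
orientation: [3.077, 0.63, 0.003]
wrist_force: [-0.6, 0.7, -0.9]
grip_width: 0.496
grip_force: 0.0
[ 0.5272 -0.0548  0.4119] 0.007074829673021594
{'near': ([1.85, 1.87, 1.89], 2436), 'far': ([1.7, 1.73, 1.76], 1635), 'left': ([1.88, 1.9, 1.91], 3036), 'right': ([1.73, 1.75, 1.76], 2459)}
0.06274478592175609 ((3.880216598510742, 0.02667236328125), (50.42183303833008, 62.4836311340332), 89.53252410888672) 2917
```

View pics/wrist4.png

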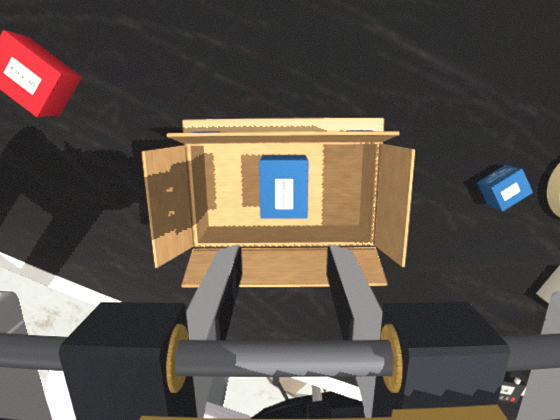

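The wrist view shows the blue carton upright on the floor in the middle of the box, at (285,187). Its top is at 0.063, which is floor + 50 mm. The flaps have not moved. I'll shut the fingers and go outside the +y end flap.

```bash
python3 -m creep '[[0,0,0,-1.5,3.45,0,0],[0,0,0,-1.55,3.45,0,0],[0,0,0,-1.55,3.45,0,0],[0,0,0,-1.6,3.4,0,0],[0,0,0,0,0,-3.3,0],[0,0,0,0,0,-3.3,0],[0,0,0,0,0,-3.3,0],[0,0,0,0,0,-3.3,0],[0,0,0,0,0,0,0],[0,0,0,0,0,0,0]]'
cat > st.py <<'E'
from boxfit import *
o=r.get_obs(); p=[.527,-.0548,.411]
print('local tcp mm',(loc(np.array([o['position']]),p)*1000).round(1),'t',o['t'])
E
python3 st.py
```

```text
t: 10.6
position: [0.4648, 0.0828, 0.104]
orientation: [-3.077, -0.63, 0.007]
wrist_force: [0.5, -1.0, 0.3]
grip_width: 0.004
grip_force: 0.0
local tcp mm [[ -2. 151. 104.]] t 10.6
```

```bash
python3 -m creep '[[0,0,0,0.8,-1.83,0,0],[0,0,0,0.6,-1.15,0,0],[0,0,0,0.5,-1.14,0,0],[0,0,0,0.4,-0.92,0,0],[0,0,0,0.4,-0.92,-0.2,0],[0,0,0,0.4,-0.92,-0.5,0],[0,0,0,0.4,-0.92,-0.9,0],[0,0,0,0.2,-0.46,-0.7,0],[0,0,0,0.1,-0.2,-0.5,0],[0,0,0,0,0,0,0]]'; python3 -m creep '[[0,0,0,0,0,-0.2,0],[0,0,0,0,0,0,0]]'; python3 st.py
```

```text
t: 11.6
position: [0.5036, -0.002, 0.0761]
orientation: [-3.077, -0.629, 0.004]
wrist_force: [0.1, 0.6, -0.3]
grip_width: 0.004
grip_force: 0.0
t: 11.8
position: [0.5044, -0.0016, 0.0753]
orientation: [3.078, 0.631, -0.0]
wrist_force: [0.3, 0.0, 0.0]
grip_width: 0.004
grip_force: 0.0
local tcp mm [[ 0.5 57.8 75.3]] t 11.8
```

```bash
python3 -m creep '[[0,0,0,0,0,-0.1,0],[0,0,0,0,0,-0.1,0],[0,0,0,0,0,0,0]]'; python3 -m creep '[[0,0,0,0,0,-0.1,0],[0,0,0,0,0,0,0],[0,0,0,0,0,0,0]]'
python3 - <<'E'
from boxfit import *
im,d,W,c=shot('wrist'); save('wrist5.png',im)
L=loc(W.reshape(-1,3),[.527,-.0548,.411])
for a in range(30,95,8):
    m=(abs(L[:,0])<.045)&(abs(L[:,1]-a/1000)<.004)&(L[:,2]>.02)&(L[:,2]<.1); print(a,m.sum(),np.percentile(L[m,2],[20,50,80]).round(4) if m.sum() else '')
E
```

```text
t: 12.1
position: [0.5046, -0.0017, 0.0735]
orientation: [3.078, 0.63, 0.001]
wrist_force: [-0.6, -0.0, 0.2]
grip_width: 0.005
grip_force: 0.0
t: 12.4
position: [0.5047, -0.0017, 0.0732]
orientation: [-3.078, -0.63, -0.0]
wrist_force: [-1.3, -0.2, 4.8]
grip_width: 0.004
grip_force: 2.7
30 571 [0.0731 0.0736 0.0741]
38 1748 [0.0732 0.0737 0.0742]
46 1222 [0.0732 0.0738 0.0744]
54 1273 [0.0733 0.074  0.0807]
62 1341 [0.0734 0.074  0.0788]
70 1227 [0.0733 0.0738 0.0745]
78 1741 [0.0732 0.0737 0.0742]
86 1779 [0.0733 0.0738 0.0743]
94 986 [0.0703 0.0709 0.0719]
```

The left end flap is flat (top at 0.074 along its length). Now the right one.

```bash
python3 -m creep '[[0,0,0,0,0,2,0],[0,0,0,0,0,4,0],[0,0,0,0,0,4,0],[0,0,0,1.66,-3.81,0,0],[0,0,0,1.66,-3.81,0,0],[0,0,0,1.66,-3.81,0,0],[0,0,0,1.66,-3.81,0,0],[0,0,0,1.66,-3.81,0,0],[0,0,0,0,0,-0.5,0],[0,0,0,0,0,0,0]]'; python3 st.py; python3 -m creep '[[0,0,0,0,0,-2.2,0],[0,0,0,0,0,-2.2,0],[0,0,0,0,0,-2,0],[0,0,0,0,0,0,0],[0,0,0,0,0,0,0]]'; python3 st.py
```

```text
t: 13.45
position: [0.5866, -0.1926, 0.1658]
orientation: [-3.076, -0.627, 0.003]
wrist_force: [-0.7, 1.1, -0.1]
grip_width: 0.006
grip_force: 0.0
local tcp mm [[  -0.4 -150.1  165.8]] t 13.45
t: 13.95
position: [0.587, -0.1909, 0.1034]
orientation: [-3.076, -0.632, 0.001]
wrist_force: [-0.1, 0.4, 1.1]
grip_width: 0.005
grip_force: 0.0
local tcp mm [[   0.6 -148.7  103.4]] t 13.95
```

```bash
python3 -m creep '[[0,0,0,-0.8,1.83,0,0],[0,0,0,-0.6,1.15,0,0],[0,0,0,-0.5,1.14,0,0],[0,0,0,-0.4,0.92,0,0],[0,0,0,-0.4,0.92,-0.2,0],[0,0,0,-0.4,0.92,-0.5,0],[0,0,0,-0.4,0.92,-0.9,0],[0,0,0,-0.2,0.46,-0.7,0],[0,0,0,0,0,-0.5,0],[0,0,0,0,0,0,0]]'; python3 -m creep '[[0,0,0,0,0,-0.1,0],[0,0,0,0,0,-0.1,0],[0,0,0,0,0,0,0],[0,0,0,0,0,0,0]]'; python3 st.py
```

```text
t: 14.95
position: [0.5495, -0.1092, 0.074]
orientation: [-3.076, -0.63, 0.004]
wrist_force: [-0.5, 0.0, -0.2]
grip_width: 0.003
grip_force: 0.0
t: 15.35
position: [0.5507, -0.11, 0.0736]
orientation: [3.078, 0.63, 0.0]
wrist_force: [-0.4, -0.3, -0.4]
grip_width: 0.003
grip_force: 0.0
local tcp mm [[ -0.3 -60.   73.6]] t 15.35
```

```bash
python3 -m creep '[[0,0,0,0,0,-0.1,0],[0,0,0,0,0,0,0],[0,0,0,0,0,0,0]]'
python3 - <<'E'
from boxfit import *
im,d,W,c=shot('wrist')
L=loc(W.reshape(-1,3),[.527,-.0548,.411])
for a in list(range(-90,-29,10))+[30,50,80]:
    m=(abs(L[:,0])<.045)&(abs(L[:,1]-a/1000)<.004)&(L[:,2]>.02)&(L[:,2]<.1); print(a,m.sum(),np.percentile(L[m,2],[20,50,80]).round(4) if m.sum() else '')
E
```

```text
t: 15.65
position: [0.5508, -0.1099, 0.0732]
orientation: [3.077, 0.63, 0.001]
wrist_force: [-1.7, 0.2, 5.9]
grip_width: 0.006
grip_force: 2.5
-90 1704 [0.0708 0.0733 0.0741]
-80 1776 [0.0733 0.0738 0.0743]
-70 1234 [0.0733 0.0739 0.0747]
-60 1349 [0.0733 0.074  0.0793]
-50 1264 [0.0733 0.0739 0.0749]
-40 1743 [0.0732 0.0737 0.0742]
-30 633 [0.073  0.0736 0.0741]
30 1015 [0.0728 0.0735 0.0741]
50 1976 [0.0732 0.0737 0.0742]
80 1831 [0.0732 0.0737 0.0742]
```

Both end flaps are flat. Next is the near side flap, from outside.

```bash
python3 -m creep '[[0,0,0,0,0,2,0],[0,0,0,0,0,4,0],[0,0,0,0,0,4,0],[0,0,0,-4.2,0.4,0,0],[0,0,0,-4.2,0.4,0,0],[0,0,0,-4.2,0.3,0,0],[0,0,0,0,0,-2.2,0],[0,0,0,0,0,-2.2,0],[0,0,0,0,0,-2.2,0],[0,0,0,0,0,0,0]]'; python3 -m creep '[[0,0,0,0,0,0,0]]'; python3 st.py
```

```text
t: 16.7
position: [0.4215, -0.0974, 0.1035]
orientation: [-3.074, -0.629, 0.009]
wrist_force: [0.9, 0.4, 0.4]
grip_width: 0.006
grip_force: 0.0
t: 16.8
position: [0.4243, -0.0986, 0.1063]
orientation: [-3.077, -0.63, 0.001]
wrist_force: [0.1, -0.0, 0.5]
grip_width: 0.006
grip_force: 0.0
local tcp mm [[-111.7    0.9  106.3]] t 16.8
```

```bash
python3 -m creep '[[0,0,0,1.4,0.6,0,0],[0,0,0,1.4,0.6,0,0],[0,0,0,1.65,0.72,0,0],[0,0,0,1.1,0.48,0,0],[0,0,0,1.1,0.48,-0.7,0],[0,0,0,0.92,0.4,-1,0],[0,0,0,0.37,0.16,-0.8,0],[0,0,0,0.18,0.08,-0.3,0],[0,0,0,0,0,0,0],[0,0,0,0,0,0,0]]'; python3 -m creep '[[0,0,0,0,0,-0.1,0],[0,0,0,0,0,0,0],[0,0,0,0,0,0,0]]'; python3 st.py
python3 - <<'E'
from boxfit import *
for n in ('wrist','scene'):
    im,d,W,c=shot(n); save(n+'6.png',im)
    L=loc(W.reshape(-1,3),[.527,-.0548,.411])
    print(n,[(a,int(m.sum()),np.median(L[m,2]).round(4)) for a in range(-52,-2,8) for m in [(abs(L[:,1])<.08)&(abs(abs(L[:,1])-.055)<.03)&(abs(L[:,0]-a/1000)<.004)&(L[:,2]>.02)&(L[:,2]<.11)] if m.sum()])
E
```

```text
t: 17.8
position: [0.5057, -0.0635, 0.0786]
orientation: [3.078, 0.63, 0.0]
wrist_force: [0.0, -0.5, -0.1]
grip_width: 0.007
grip_force: 0.0
t: 18.1
position: [0.5057, -0.0637, 0.0777]
orientation: [3.078, 0.63, 0.001]
wrist_force: [0.9, 0.5, 0.3]
grip_width: 0.006
grip_force: 0.0
local tcp mm [[-23.1   0.4  77.7]] t 18.1
wrist [(-52, 815, np.float64(0.0774)), (-44, 2357, np.float64(0.0775)), (-36, 2421, np.float64(0.0776)), (-28, 2531, np.float64(0.0778)), (-20, 2609, np.float64(0.0779)), (-12, 2708, np.float64(0.078)), (-4, 3240, np.float64(0.078))]
scene [(-52, 261, np.float64(0.0567)), (-44, 49, np.float64(0.0755)), (-36, 45, np.float64(0.0757)), (-28, 46, np.float64(0.0755)), (-20, 43, np.float64(0.0755)), (-12, 58, np.float64(0.076)), (-4, 26, np.float64(0.0759))]
```

```bash
python3 -m creep '[[0,0,0,0,0,-0.1,0],[0,0,0,0,0,-0.05,0],[0,0,0,0,0,0,0],[0,0,0,0,0,0,0]]'; python3 -m creep '[[0,0,0,0,0,2,0],[0,0,0,0,0,3.5,0],[0,0,0,0,0,3.5,0],[0,0,0,3.4,1.48,0,0],[0,0,0,3.4,1.48,0,0],[0,0,0,3.4,1.48,0,0],[0,0,0,0,0,-1,0],[0,0,0,0,0,0,0]]'; python3 st.py
python3 - <<'E'
from boxfit import *
im,d,W,c=shot('side'); save('side7.png',im)
P,b,w=fit([W]); print(flaps(P,[.527,-.0548,.411]))
E
```

```text
t: 18.6
position: [0.5059, -0.0636, 0.0767]
orientation: [3.077, 0.63, 0.0]
wrist_force: [-2.6, -0.0, 4.9]
grip_width: 0.004
grip_force: 2.5
t: 19.4
position: [0.6062, -0.0187, 0.1535]
orientation: [-3.076, -0.631, 0.007]
wrist_force: [-0.0, 0.9, -0.9]
grip_width: 0.006
grip_force: 0.0
local tcp mm [[ 87.    1.5 153.5]] t 19.4
{'near': ([0.11, 0.16, 0.21], 176), 'far': ([1.71, 1.74, 1.76], 90), 'left': ([0.21, 0.26, 0.36], 68), 'right': ([0.22, 0.27, 0.33], 54)}
```

View pics/side7.png

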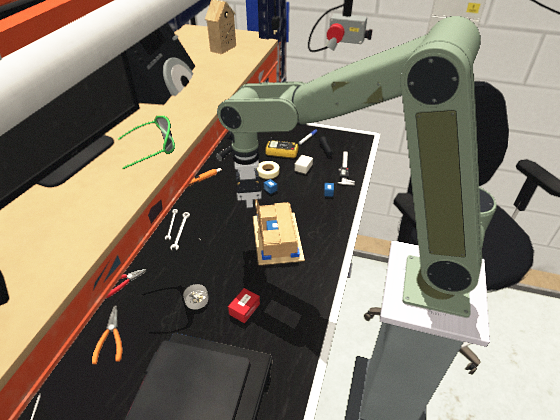

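The side view shows both end flaps and the near flap down, the far flap up, and the gripper at (248,190) beyond it with the arm clear of the shelf. Folding the far flap.

```bash
python3 -m creep '[[0,0,0,0,0,-2.5,0],[0,0,0,0,0,-2.4,0],[0,0,0,0,0,0,0],[0,0,0,0,0,0,0]]'; python3 st.py; python3 -m creep '[[0,0,0,-0.8,-0.35,0,0],[0,0,0,-1.4,-0.6,0,0],[0,0,0,-1.2,-0.52,0,0],[0,0,0,-1,-0.44,-0.7,0],[0,0,0,-0.92,-0.4,-1,0],[0,0,0,-0.5,-0.22,-0.7,0],[0,0,0,-0.1,-0.05,-0.2,0],[0,0,0,0,0,0,0],[0,0,0,0,0,0,0]]'; python3 st.py
```

```text
t: 19.85
position: [0.6066, -0.0195, 0.107]
orientation: [-3.078, -0.629, 0.002]
wrist_force: [0.0, -0.4, 0.8]
grip_width: 0.007
grip_force: 0.0
local tcp mm [[ 87.    0.5 107. ]] t 19.85
t: 20.75
position: [0.5486, -0.0448, 0.0808]
orientation: [-3.078, -0.63, 0.0]
wrist_force: [0.1, -0.1, -0.5]
grip_width: 0.003
grip_force: 0.0
local tcp mm [[23.8  0.5 80.8]] t 20.75
```

```bash
python3 -m creep '[[0,0,0,0,0,-0.2,0],[0,0,0,0,0,-0.1,0],[0,0,0,0,0,-0.1,0],[0,0,0,0,0,0,0],[0,0,0,0,0,0,0]]';python3 -m creep '[[0,0,0,0,0,-0.05,0],[0,0,0,0,0,0,0],[0,0,0,0,0,0,0]]'
```

```text
t: 21.25
position: [0.5484, -0.0448, 0.0768]
orientation: [-3.078, -0.63, 0.0]
wrist_force: [0.7, 0.8, 0.1]
grip_width: 0.01
grip_force: 0.0
t: 21.55
position: [0.5485, -0.0448, 0.0768]
orientation: [-3.078, -0.63, 0.0]
wrist_force: [-2.1, 0.2, 4.1]
grip_width: 0.004
grip_force: 1.8
```

```bash
python3 -m creep '[[0,0,0,0,0,1,0],[0,0,0,0,0,3,0],[0,0,0,-1,0,4,0],[0,0,0,-2,0,4,0],[0,0,0,-3,0,3,0],[0,0,0,-3,0,2,0],[0,0,0,-2,0,0,0],[0,0,0,0,0,0,0],[0,0,0,0,0,0,0]]'
python3 - <<'E'
from boxfit import *
p=[.527,-.0548,.411]
im,d,W,c=shot('wrist'); save('wrist8.png',im); L=loc(W.reshape(-1,3),p)
for nm,lo in (('near',-1),('far',1)):
    m=(lo*L[:,0]>.004)&(lo*L[:,0]<.05)&(abs(L[:,1])<.085)&(L[:,2]>.05)&(L[:,2]<.13); q=L[m]
    k=np.polyfit(.054-lo*q[:,0],q[:,2],1); print(nm,len(q),'slope rad',k[0].round(3),'z median',np.median(q[:,2]).round(4),np.percentile(q[:,2],[1,99]).round(4))
for n in ('scene','side'):
    im2,d,W,c=shot(n); hsv=cv2.cvtColor(im2,cv2.COLOR_RGB2HSV)
    W0=np.load(f'pics/{n}0.npz')['W']; i0=np.load(f'pics/{n}0.npz')['im']
    ch=(np.abs(im2.astype(int)-i0).sum(-1)>60)
    for nm,x,y in (('red',.533,.251),('small1',.407,-.344),('small2',.632,-.298)):
        m0=(np.hypot(W0[...,0]-x,W0[...,1]-y)<.05)&(W0[...,2]>.015); m1=(np.hypot(W[...,0]-x,W[...,1]-y)<.05)&(W[...,2]>.015)&(W[...,2]<.07)
        print(n,nm,W0[m0].mean(0).round(4),W[m1].mean(0).round(4))
    save(n+'8.png',im2)
E
```

```text
t: 22.45
position: [0.4388, -0.045, 0.2468]
orientation: [3.077, 0.629, 0.002]
wrist_force: [0.3, -0.3, 0.6]
grip_width: 0.005
grip_force: 0.0
near 8138 slope rad 0.002 z median 0.0774 [0.0757 0.0792]
far 9012 slope rad -0.003 z median 0.0775 [0.0757 0.0793]
scene red [0.5239 0.2426 0.035 ] [0.5243 0.2429 0.0351]
scene small1 [ 0.4019 -0.3466  0.0288] [ 0.4017 -0.3466  0.0288]
scene small2 [ 0.6213 -0.3023  0.0286] [ 0.6225 -0.302   0.0279]
side red [0.5318 0.2573 0.0398] [0.5317 0.2571 0.0398]
side small1 [ 0.4084 -0.3367  0.0326] [ 0.4089 -0.337   0.0321]
side small2 [ 0.6304 -0.2952  0.0328] [ 0.6289 -0.2927  0.0315]
```

View pics/wrist8.png

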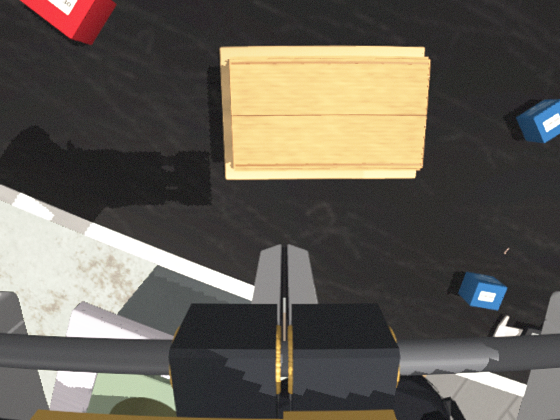

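The box is closed: the side flaps meet at row 114 and are flat to within 0.003 rad. The red carton and the two small blue ones have not moved, and the arm is clear of everything. Handing in.

```bash
python3 -c "
from bench import r
print(r.close_job())"
```

```text
the job is handed in; nothing more can be done
None
```

The blue carton stands upright on the floor of the box, all four flaps are folded flat (end flaps first, then side flaps), and I handed the job in at about 22.6 s; no verdict came back.

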